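# Wedge the lamp carrier into the dovetail way

## Task

Set up the fluorescence demonstration: lift the little black lamp on its dovetail carrier onto the open apron of the grey dovetail way, lens end towards the walls, and slide it in under the walls until it wedges tight and stays tight by itself; the last push is best given on the back edge of its plate with the lamp let go, as one pushed by its head springs loose. Push with a firm, steady hand, never a shove, and leave everything else on the table undisturbed.

Things in the scene. Friction and masses are not known exactly. Their poses are not given: they have to be found in the camera images.
- lamp: black lamp housing on an aluminium dovetail foot, 60 long, 22 high, about 50 wide at the bottom. Origin: centre of the foot's underside; z up; x along the foot to the lens end, which enters the way first. Foot x -30 to +30, undercut sides 25 deg from vertical: +y side straight, at y +25 at the bottom; -y side tapers 1 in 10, y -22 at lens end to -28 at back. Plate 44 wide at z 22 to 29. 0.2 to 0.4 kg
- lamp_grip (a point): grip point in the lamp's housing, 47 mm above the foot's underside, 5 mm ahead of its origin. The housing is 70 long (x -20 to +50 from the origin), 34 wide (its y: grip it across this, from above), z 29 to 61 over the underside; a lens ring stands out 10 more in front
- lamp_back (a point): middle of the rear edge of the plate between foot and housing: x -30, z 25.5 of the lamp. Foot and plate end there in one flat upright face, the housing 10 mm further forward. The plate's edge (z 22 to 29, 44 wide) is just above the walls: the best place to push. A lamp wedged by a hand that grips its housing mostly springs loose on letting go
- way: grey base plate 240 x 130 x 15 fixed on the table, with a dovetail way on top; origin: centre of its underside; z up; x: the direction to slide in. Flat bed at z 15. x -120 to -30 is an open apron; from x -30 to +120 two overhanging walls, tops at most 20 mm above the bed. +y wall straight, foot line at y +25; -y wall a steel gib strip tapered 1 in 10, nearing towards +x. Oiled: friction 0.2
- way_mouth (a point): middle of the mouth on the bed, where the walls begin: x -30, y 0, z 15 of the way. Here the walls' foot lines lie at y +25 and about y -34, so there is about 8 to 11 mm of side play, all on the -y side, which vanishes as the carrier goes in
- way_seat (a point): way x +60, y 0, z 15: where the lamp's origin wedges on average. The gib is adjusted differently each time, so it really binds anywhere within 13 mm before or after this, and only feel tells. It runs freely (2 N or less) until then, then stops dead, giving under 1 mm. A steady push of 10 to 18 N along x wedges it well and it then holds itself; over 22 N is too much
- lens: another carrier with the same foot, but a round lens in a 54 mm black ring on top: not wanted, leave it. It and the lamp swap places from one time to another. Origin: centre of the foot's underside; 100 mm tall
- flask_a: empty conical glass flask, 68 across, 100 tall; origin: centre of its underside; leave it
- flask_b: empty conical glass flask, 78 across, 115 tall; origin: centre of its underside; leave it
- beaker: empty glass beaker, 66 across, 80 tall; origin: centre of its underside; leave it
- bottle: closed amber bottle, 48 across, 100 tall; origin: centre of its underside; leave it
- marker_a: grey flat marker pen, 100 x 26 x 15, lying; origin: centre of its underside; leave it
- marker_b: white flat marker pen, 100 x 26 x 15, lying; origin: centre of its underside; leave it
- dish: shallow glass dish, 90 across, 14 tall; origin: centre of its underside; leave it
Things that resemble listed ones, but are neither listed nor needed, are in the scene too. Leave any green or yellow look-alike of the lamp alone.

How it is judged:
By the outcome, as a careful person would: the job done as asked, in the order asked, and still so for the second after the job is handed in, with the robot touching nothing.
It also fails if it takes over 70 s, if anything falls off the work surface, if the arm or the gripper's body presses on something with over 40 N, if the wrist force passes 120 N, or if a joint passes its speed limit or range.

## Robot

A 7-joint arm with a two-finger parallel gripper is mounted at the origin on the work surface. World frame = base frame: x ahead of the robot, y to its left, z up, the work surface at z = 0. Lengths are in mm, angles in rad, forces in N, time in s.
With the tool pointing down it reaches from about 425 to 825 mm from the base axis. Payload 3.6 kg.
Tool frame: the origin (TCP) lies between the finger pads; the fingertips stand 22 mm ahead of it and the grasp point (between the pads) lies 3 mm ahead of it (ctrl.tips_ahead is the distance from the TCP to the fingertips, in mm); z points along the fingers, y is the line along which they close (so a half turn about z gives the same grasp; the last joint's range is limited). The gripper opens to 93 mm and grips with 3 to 60 N. Pads are 15 mm wide; open, the fingers measure 128 mm over their backs; the gripper's body (75 mm by 188 mm) begins 65 mm behind the grasp point.
Start: joints at [-1.371, 0.615, -0.013, 1.423, 0.008, 1.103, -0.04], TCP at [145.495, 633.478, 240.64] pointing down, gripper open.
Joint ranges: [-3.12, 3.12], [-0.3, 2.06], [-1.34, 1.32], [0.26, 2.42], [-1.36, 4.5], [0.01, 1.98], [-2.84, 2.84]. Speed limits (rad/s): [2.79, 2.79, 3.14, 3.14, 3.14, 3.14, 3.14].

## Interface

Orientations are given as a unit quaternion [x, y, z, w].
In Python, from station import ctrl, read_camera, nets gives the robot as it stands.
- The arm moves only by the tool carry_out, never from a script. Its argument "increments" is a list of rows, each an object of numbers: "tx", "ty", "tz": the shift along the tool's x, y, z in cm; "wx", "wy", "wz": the turn, a rotation vector about the tool's x, y, z in degrees. In form: [{"tx": .., "ty": .., "tz": .., "wx": .., "wy": .., "wz": ..}, ...]. A call has 1 to 5 rows; each row is the pose to reach, as a shift and turn from the pose commanded when the call began, along the tool's axes at that moment; what a row does not reach only later rows make up. A row lasts 1/10 s, in which the tool goes at most 50 mm and 8.59 degrees, less where a joint would pass 70% of its speed; a pose out of reach is approached as far as the arm can. A call with a gripper value outside its range is refused whole. "jaw" is the closure, from -1 (fully open) to 1 (shut), set as the call begins (left out, the last holds). The fingers move at their own pace and stop on an object; "grip_force" is the grip in N (left out, the last holds). Time passes only in rows, so rows that repeat a pose let the fingers close. It gives the time, the measured TCP pose, the force, the opening and the grip force at its end, in the units of the state.
- ctrl.read_state(): the state, without advancing time (a new reading comes with each control period).
- read_camera(name): name is "side" or "top" or "wrist"; returns a dict with "color" (400x640x3 uint8, red, green, blue), "fx", "fy", "cx", "cy" (pixels), "extrinsics" (4x4, takes a point from world to camera coordinates); the wrist camera has in their place "T_tool_cam" (4x4, takes a point from camera to tool coordinates, whose origin is the TCP and whose axes are the flange's). Camera axes: x right, y down, z forward; pixel columns grow to the right and rows downward; lengths in mm; the calibration is good to about 2 mm. A picture is of the moment at which its call begins: read the wrist's pose just before it. There is no depth.
- ctrl.finish_job(): hands the job in; it is judged then, once.
Trained networks look in the newest picture that a camera, given by its name, has taken for a name from the list of things; names that differ only in an ending like _2 or _b are one class to them, and where a whole thing is asked for, a point or a joint stands for the part that bears it (a point fixed in the world has none). Each returns a list of dicts, best first, with "confidence" (0 to 1); they miss things now and then, are a little off and sometimes report something else, mostly with a low value. They report only what shows in the picture. A call takes as long as a camera call. They do not tell look-alikes from the thing itself.
- nets.cut_out(camera, target): "mask" (400x640 bool, what is visible of it).
- nets.mark_of(camera, target): "location" ([x, y, z] in mm, in the coordinates of the camera as it stood for that picture, good to about 4 mm: a listed point, or the origin of a listed thing).
The state is a dict: "time_s": time; "joint_pos": joint angles; "joint_velocities": joint speeds; "joint_efforts": joint torques, N m; "tcp_pos": TCP position; "eef_rot": TCP orientation; "wrist_force": force on the tool from outside, world axes, zero at the start; "ft_torque": the same for the moment, N m; "opening": finger opening in mm; "grasp_force": force on a finger pad.
Only numpy, scipy, OpenCV 4.12 (cv2) and the standard library are available. Lean on these libraries where they do the work, as an engineer would, in place of code of your own. Each camera call takes 0.05 s, during which the arm holds its last target. There are 200 camera calls.

## Working session

There is one attempt and no reset: what is moved stays moved. The work goes in short steps, Python scripts to look and compute and a tool call to move; the robot and the scene stay as the last step left them, time stands still between calls to the robot, and variables do not carry over. Pictures are saved under pics/ and viewed, at most 10 in all, crops included, and the job is handed in when it is done.

Besides the shell and the picture viewer there is one more tool, called after ">>>" as a command line: name --argument value ..., lists and objects as JSON in quotes. carry_out: Moves the arm, as the interface text tells. Its arguments: {"type":"object","properties":{"increments":{"type":"array"},"jaw":{"type":"number"},"grip_force":{"type":"number"}},"required":["increments"]}

```bash
mkdir -p pics; cat > h.py <<'E'
import numpy as np, cv2
from station import ctrl, read_camera, nets
from scipy.spatial.transform import Rotation as R
def world(cam, c, p):
    p=np.append(p,1.)
    if cam=='wrist':
        s=ctrl.read_state(); q=(c['T_tool_cam']@p)[:3]
        return R.from_quat(s['eef_rot']).apply(q)+s['tcp_pos']
    return (np.linalg.inv(c['extrinsics'])@p)[:3]
E
python3 - <<'E'
from h import *
for cam in ('side','top'):
    c=read_camera(cam); cv2.imwrite(f'pics/{cam}0.png',c['color'][:,:,::-1])
    for t in ('lamp','lamp_grip','lens','way','way_mouth','way_seat'):
        for d in nets.mark_of(cam,t)[:3]:
            l=np.array(d['location']); px=(c['fx']*l[0]/l[2]+c['cx'],c['fy']*l[1]/l[2]+c['cy'])
            print(cam,t,round(d['confidence'],2),world(cam,c,l).round(0),np.round(px))
print(ctrl.read_state())
E
```

```text
side lamp 0.94 [ 446. -190.    0.] [345. 266.]
side lamp 0.81 [ 359. -411.    5.] [376. 354.]
side lamp 0.74 [ 341. -116.   -0.] [296. 267.]
side lamp_grip 0.96 [ 336. -113.   50.] [293. 256.]
side lamp_grip 0.94 [ 366. -414.   43.] [381. 346.]
side lamp_grip 0.87 [ 229. -361.   46.] [315. 364.]
side lens 0.58 [ 608. -244.   -4.] [405. 250.]
side way 0.9 [579. 164.  -1.] [310. 168.]
side way_mouth 0.66 [576. 135.  18.] [314. 169.]
side way_seat 0.97 [589. 224.  17.] [301. 152.]
top lamp 0.97 [ 223. -368.    2.] [439. 293.]
top lamp 0.91 [ 338. -116.    5.] [349. 253.]
top lamp 0.84 [ 353. -268.    0.] [403. 247.]
top lamp_grip 0.94 [ 347. -273.   43.] [407. 250.]
top lamp_grip 0.73 [ 226. -368.   45.] [443. 295.]
top lamp_grip 0.68 [ 330. -114.   45.] [349. 257.]
top lens 0.95 [ 606. -241.   -7.] [392. 158.]
top way 0.74 [581. 161.  -2.] [251. 168.]
top way 0.46 [590. 218.  16.] [231. 164.]
top way 0.42 [751. -45.  -1.] [323. 108.]
top way_mouth 0.57 [574. 131.   7.] [261. 170.]
top way_seat 0.85 [593. 216.  13.] [231. 163.]
{'time_s': 0.7, 'joint_pos': array([-1.37149055,  0.61486306, -0.01261527,  1.42342013,  0.00807334,
        1.10337417, -0.04038463]), 'joint_velocities': array([ 0.0008957 ,  0.00045525,  0.00037677,  0.00045465,  0.00010218,
        0.00166857, -0.00131172]), 'joint_efforts': array([ 3.55477250e-04, -4.58692825e+01,  2.09093741e-01, -1.65999931e+01,
       -6.11878792e-02,  1.32981138e-02,  3.00721342e-05]), 'tcp_pos': array([145.48549431, 633.47877226, 240.65747684]), 'eef_rot': array([ 1.12634230e-01,  9.93636518e-01, -4.38354677e-06, -3.52501226e-05]), 'wrist_force': array([ 0.714309  , -0.59406098,  0.21079944]), 'ft_torque': array([-0.00479883, -0.06054747,  0.00809957]), 'grasp_force': 0.0, 'opening': 93.03969923439908}
```

```bash
ls pics
```

```text
side0.png
top0.png
```

View pics/top0.png

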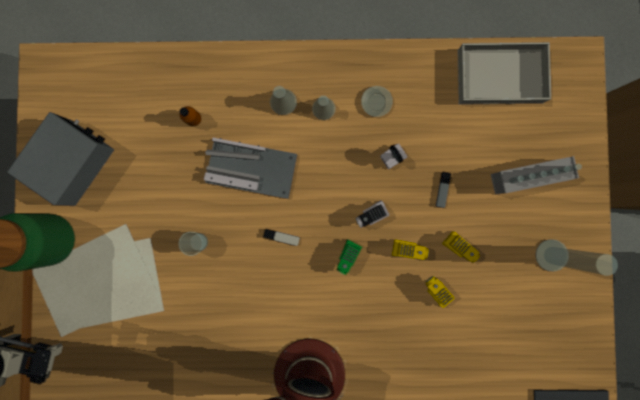

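View pics/side0.png

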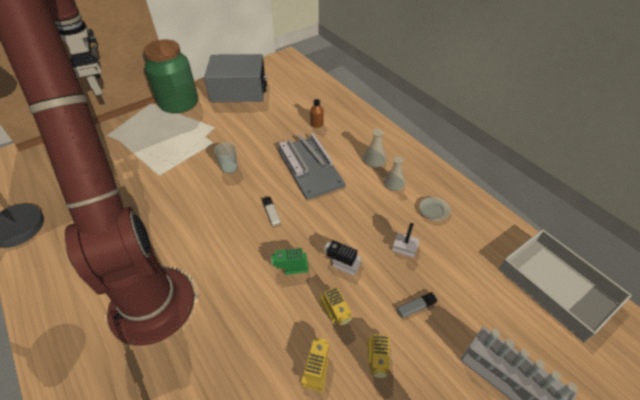

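```bash
python3 - <<'E'
from h import *
a=cv2.imread('pics/top0.png');b=cv2.imread('pics/side0.png')
r=lambda i,x,y,w,h:cv2.resize(i[y:y+h,x:x+w],(400,300),interpolation=cv2.INTER_CUBIC)
cv2.imwrite('pics/crop1.png',np.vstack([np.hstack([r(a,340,190,64,48),r(b,310,225,80,60)]),np.hstack([r(a,190,123,120,90),r(b,260,120,100,75)])]))
c=read_camera('wrist');print(c['T_tool_cam'].round(3),c['fx'],c['fy'],c['cx'],c['cy'])
s=ctrl.read_state();print(R.from_quat(s['eef_rot']).as_matrix().round(3))
E
```

```text
[[ 1.00000e-03 -9.57000e-01 -2.91000e-01  8.05930e+01]
 [ 1.00000e+00  1.00000e-03 -0.00000e+00 -8.93000e-01]
 [ 0.00000e+00 -2.91000e-01  9.57000e-01 -1.44146e+02]
 [ 0.00000e+00  0.00000e+00  0.00000e+00  1.00000e+00]] 358.2796571458649 358.2796571458649 319.3858770284076 194.2174252892232
[[-0.975  0.224 -0.   ]
 [ 0.224  0.975  0.   ]
 [ 0.     0.    -1.   ]]
```

View pics/crop1.png

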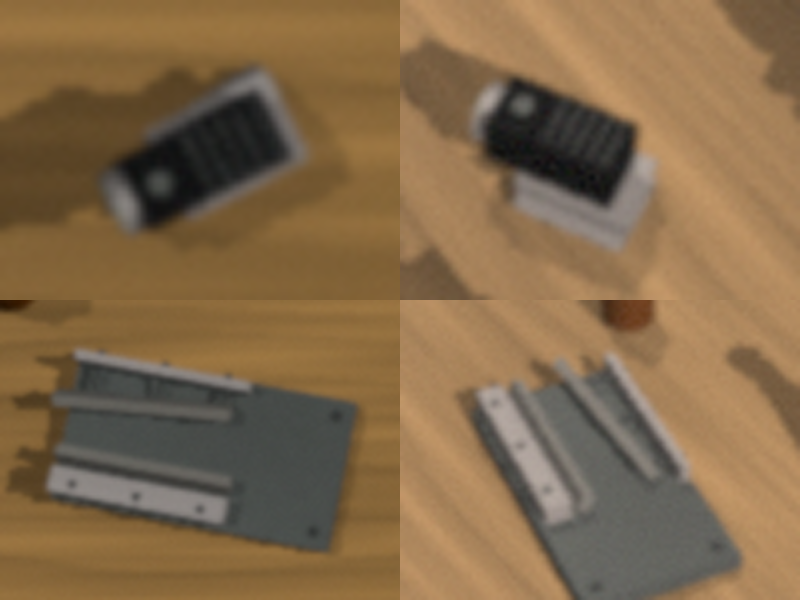

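Lamp candidates in the top image are black (373,214), green (349,257) and yellow (410,250), (462,247), (440,292). Only the black one on an aluminium foot fits, and the crop confirms it. Its lens end points left and down in that image, and the way's apron is on its right (lower y). I'll go over it along an arc.

>>> carry_out --increments '[{"tx":-4.4,"ty":-1.7,"wz":2.5},{"tx":-8.8,"ty":-3.4,"wz":5},{"tx":-13.2,"ty":-5.2,"wz":7.5},{"tx":-17.6,"ty":-6.9,"wz":10},{"tx":-22,"ty":-8.6,"wz":12.5}]'

```text
validation failed for argument at $.in...
```

```bash
cat >> h.py <<'E'
def delta(pos, ang=None, show=True):
    "tool-frame shift (cm) and wz (deg) to world pos (mm), tool y at world angle ang (deg)"
    s=ctrl.read_state(); r=R.from_quat(s['eef_rot']); d=r.inv().apply(np.array(pos)-s['tcp_pos'])/10
    m=r.as_matrix(); a=np.degrees(np.arctan2(m[1,1],m[0,1])); w=0 if ang is None else -((ang-a+180)%360-180)
    if show: print('to',pos,'t',d.round(2),'wz',round(w,2),'now',s['tcp_pos'].round(1),'yang',round(a,2),'tilt',m[:,2].round(4),'F',s['wrist_force'].round(1),'t',s['time_s'],'j',s['joint_pos'].round(2))
    return d,w
E
python3 -c "
from h import *
delta((480,300,230),52); delta((446,-190,200),27)"
```

```text
to (480, 300, 230) t [-40.07 -25.02   1.06] wz 25.07 now [145.5 633.5 240.7] yang 77.07 tilt [-0.  0. -1.] F [-0.5 -0.  -0.2] t 0.75 j [-1.37  0.61 -0.01  1.42  0.01  1.1  -0.04]
to (446, -190, 200) t [-47.72 -73.54   4.06] wz 50.07 now [145.5 633.5 240.7] yang 77.07 tilt [-0.  0. -1.] F [-0.5 -0.  -0.2] t 0.75 j [-1.37  0.61 -0.01  1.42  0.01  1.1  -0.04]
```

>>> carry_out --increments '[{"tx":-4.4,"ty":-1.7,"tz":0,"wx":0,"wy":0,"wz":2.5},{"tx":-8.8,"ty":-3.4,"tz":0,"wx":0,"wy":0,"wz":5},{"tx":-13.2,"ty":-5.2,"tz":0,"wx":0,"wy":0,"wz":7.5},{"tx":-17.6,"ty":-6.9,"tz":0,"wx":0,"wy":0,"wz":10},{"tx":-22,"ty":-8.6,"tz":0,"wx":0,"wy":0,"wz":12.5}]'

```text
time_s: 1.25
tcp_pos: [342.1, 499.3, 241.0]
eef_rot: [0.221, 0.975, 0.0, 0.0]
wrist_force: [0.0, 0.6, -0.2]
opening: 93.1
grasp_force: 0.0
```

>>> carry_out --increments '[{"tx":-4.2,"ty":-2.4,"tz":0,"wx":0,"wy":0,"wz":2.5},{"tx":-8.5,"ty":-4.8,"tz":0,"wx":0,"wy":0,"wz":5},{"tx":-12.7,"ty":-7.2,"tz":0,"wx":0,"wy":0,"wz":7.5},{"tx":-17,"ty":-9.6,"tz":0,"wx":0,"wy":0,"wz":10},{"tx":-21.2,"ty":-12,"tz":0,"wx":0,"wy":0,"wz":12.5}]'

```text
time_s: 1.75
tcp_pos: [481.7, 299.3, 241.0]
eef_rot: [0.326, 0.945, 0.0, 0.0]
wrist_force: [1.3, 0.2, -0.3]
opening: 93.1
grasp_force: 0.0
```

>>> carry_out --increments '[{"tx":-4,"ty":-2.9,"tz":0,"wx":0,"wy":0,"wz":2.5},{"tx":-8.1,"ty":-5.8,"tz":0,"wx":0,"wy":0,"wz":5},{"tx":-12.2,"ty":-8.8,"tz":0,"wx":0,"wy":0,"wz":7.5},{"tx":-16.2,"ty":-11.7,"tz":0,"wx":0,"wy":0,"wz":10},{"tx":-20.3,"ty":-14.6,"tz":0,"wx":0,"wy":0,"wz":12.5}]'

```text
time_s: 2.25
tcp_pos: [551.1, 59.8, 241.0]
eef_rot: [0.427, 0.904, 0.0, 0.0]
wrist_force: [1.0, 1.0, 0.1]
opening: 93.0
grasp_force: 0.0
```

```bash
python3 - <<'E'
from h import *
# way seen on the way over
c=read_camera('wrist'); cv2.imwrite('pics/w_way.png',c['color'][:,:,::-1])
for t in ('way','way_mouth','way_seat'):
    for d in nets.mark_of('wrist',t)[:1]: print(t,round(d['confidence'],2),world('wrist',c,d['location']).round(1))
delta((446,-190,220),27)
E
```

```text
way 0.6 [ 6.098e+02 -2.523e+02 -5.000e-01]
way_mouth 0.64 [574.2 128.2  14.8]
way_seat 0.72 [594.8 220.4  10.9]
to (446, -190, 220) t [-12.68 -23.99   2.07] wz 12.37 now [551.   60.2 240.8] yang 39.37 tilt [ 2.e-04  1.e-04 -1.e+00] F [-0.   0.6 -0.6] t 2.45 j [-0.29  0.47  0.21  1.71 -0.12  0.97  0.65]
```

View pics/w_way.png

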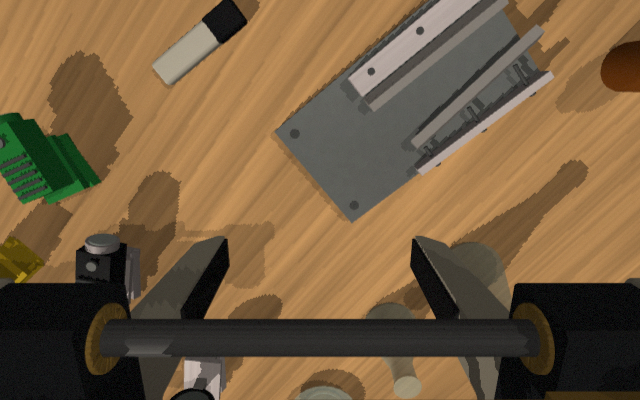

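>>> carry_out --increments '[{"tx":-2.5,"ty":-4.2,"tz":0,"wx":0,"wy":0,"wz":2.5},{"tx":-5,"ty":-8.4,"tz":0,"wx":0,"wy":0,"wz":5},{"tx":-7.5,"ty":-12.6,"tz":0,"wx":0,"wy":0,"wz":7.5},{"tx":-10,"ty":-16.8,"tz":1,"wx":0,"wy":0,"wz":10},{"tx":-12.5,"ty":-21,"tz":2,"wx":0,"wy":0,"wz":12.4}]'

```text
time_s: 2.95
tcp_pos: [468.8, -167.5, 220.9]
eef_rot: [0.52, 0.854, 0.001, 0.001]
wrist_force: [0.2, -0.3, 0.0]
opening: 92.7
grasp_force: 0.0
```

```bash
python3 - <<'E'
from h import *
c=read_camera('wrist'); cv2.imwrite('pics/w_lamp.png',c['color'][:,:,::-1])
for t in ('lamp','lamp_grip','lamp_back'):
    for d in nets.mark_of('wrist',t)[:2]: print(t,round(d['confidence'],2),world('wrist',c,d['location']).round(1))
delta((446,-190,220),27)
E
```

```text
lamp 0.91 [ 340.9 -271.9    2.9]
lamp 0.87 [ 446.8 -196.9    4.4]
lamp_grip 0.66 [ 350.  -272.8   53.2]
lamp_grip 0.63 [ 337.3 -117.9   45.1]
lamp_back 0.86 [ 350.7 -238.7   21.7]
lamp_back 0.65 [ 365.2 -131.4   26.1]
to (446, -190, 220) t [-0.97 -3.04  0.05] wz 0.2 now [ 468.6 -167.4  220.5] yang 27.2 tilt [-2.0e-04  1.2e-03 -1.0e+00] F [-0.1  1.   0.3] t 3.15 j [ 0.09  0.42  0.3   1.89 -0.16  0.86  0.94]
```

View pics/w_lamp.png

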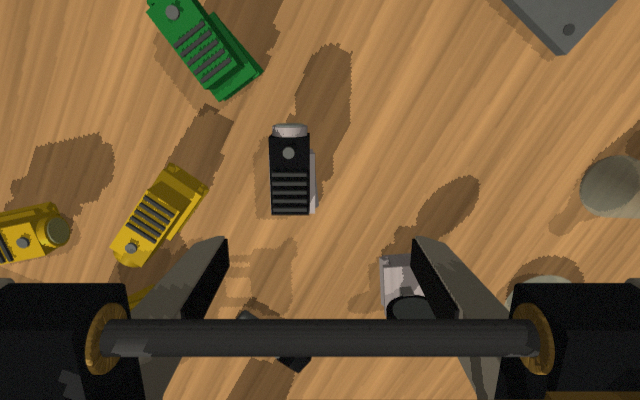

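The wrist view shows the lamp aligned with the image vertical: housing top at (269–310, 137–215), lens ring at (290,130), back at row 215. The other view shows the apron end corners at (276,131) and (352,221). Next I measure both by ray-plane intersection.

```bash
cat >> h.py <<'E'
def onplane(c,px,z,pos=None,ang=None):
    "wrist pixels -> world points on plane z (tool straight down; pos/ang override the state)"
    s=ctrl.read_state(); P=np.array(s['tcp_pos'] if pos is None else pos); M=R.from_quat(s['eef_rot']).as_matrix()
    if ang is not None:
        a=np.radians(ang); M=np.array([[-np.sin(a),np.cos(a),0],[np.cos(a),np.sin(a),0],[0,0,-1]])
    T=c['T_tool_cam']; o=M@T[:3,3]+P; out=[]
    for u,v in px:
        d=M@T[:3,:3]@[(u-c['cx'])/c['fx'],(v-c['cy'])/c['fy'],1]; out.append(o+d*(z-o[2])/d[2])
    return np.array(out)
E
python3 - <<'E'
from h import *
c=read_camera('wrist')
g=c['color'].astype(int)
# housing dark mask in the window
m=np.zeros((400,640),np.uint8); w=g[120:235,255:330]; m[120:235,255:330]=(w.max(2)<60)*255
n,l,st,_=cv2.connectedComponentsWithStats(m); i=1+st[1:,4].argmax(); print(st[i])
print(cv2.minAreaRect(np.argwhere(l==i)[:,::-1].astype(np.float32)))
p=onplane(c,[(269,138),(310,138),(309.5,214),(271.5,214)],61); print(p.round(1))
f,b=(p[0]+p[1])/2,(p[2]+p[3])/2; print('len',np.linalg.norm(f-b),'wid',np.linalg.norm(p[0]-p[1]),np.linalg.norm(p[2]-p[3]),'ang',np.degrees(np.arctan2(*(f-b)[1::-1])))
mid=(f+b)/2; print('mid',mid,'lampx15')
q=onplane(c,[(276,131),(352,221)],15,(551.0,60.2,240.8),39.37);print('way corners',q.round(1),np.linalg.norm(q[0]-q[1]),'ang',np.degrees(np.arctan2(*(q[0]-q[1])[1::-1])))
E
```

```text
[ 269  133   42   82 2594]
((289.54766845703125, 173.81275939941406), (80.98835754394531, 40.248451232910156), 89.02897644042969)
[[ 414.5 -152.4   61. ]
 [ 445.3 -136.5   61. ]
 [ 475.9 -197.6   61. ]
 [ 445.5 -213.4   61. ]]
len 68.36356931349832 wid 34.69183034590037 34.26066456693988 ang 116.77854514365404
mid [ 445.26993553 -174.95189583   61.        ] lampx15
way corners [[494.4  59.1  15. ]
 [619.2  33.9  15. ]] 127.29886340731348 ang 168.62006804811688
```

>>> carry_out --increments '[{"tx":-0.6,"ty":-2.4,"tz":2.5,"wx":0,"wy":0,"wz":0.4},{"tx":-0.6,"ty":-2.4,"tz":6,"wx":0,"wy":0,"wz":0.4},{"tx":-0.6,"ty":-2.4,"tz":9.5,"wx":0,"wy":0,"wz":0.4},{"tx":-0.6,"ty":-2.4,"tz":12,"wx":0,"wy":0,"wz":0.4},{"tx":-0.6,"ty":-2.4,"tz":12,"wx":0,"wy":0,"wz":0.4}]'

```text
time_s: 3.7
tcp_pos: [449.3, -180.9, 98.1]
eef_rot: [0.522, 0.853, 0.0, -0.003]
wrist_force: [-0.4, 0.8, 0.9]
opening: 93.0
grasp_force: 0.0
```

```bash
python3 - <<'E'
from h import *
c=read_camera('wrist'); cv2.imwrite('pics/w_pre.png',c['color'][:,:,::-1])
for t in ('lamp_grip','lamp'):
    for d in nets.mark_of('wrist',t)[:2]: print(t,round(d['confidence'],2),world('wrist',c,d['location']).round(1))
delta((449.8,-183.9,55),26.8)
E
```

```text
lamp_grip 0.82 [ 338.7 -116.3   47.1]
lamp_grip 0.76 [ 448.4 -188.8   46.2]
lamp 0.93 [ 353.6 -269.3    3. ]
lamp 0.84 [ 452.5 -195.5    8.7]
to (449.8, -183.9, 55) t [ 0.05 -0.17  4.67] wz 0.14 now [ 451.5 -183.6  101.7] yang 26.94 tilt [ 0.0022 -0.     -1.    ] F [-0.2 -0.5  0.9] t 3.85 j [ 0.19  0.58  0.23  2.04 -0.25  0.54  1.06]
```

View pics/w_pre.png

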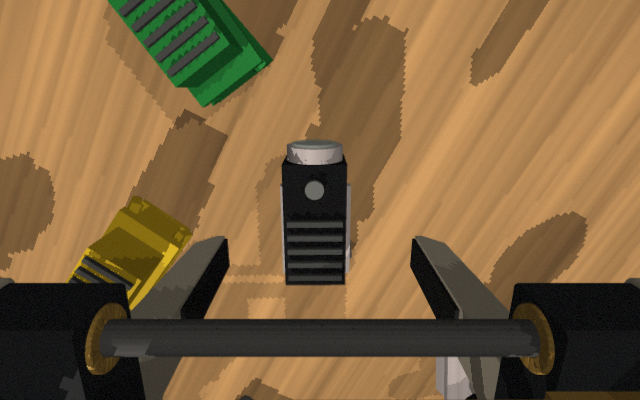

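The picture shows the housing between the open fingers, columns 282–346 and back edge at row 285. That agrees with the plan, so I go down and grip.

>>> carry_out --increments '[{"tx":0,"ty":-0.2,"tz":1.5,"wx":0,"wy":0,"wz":0},{"tx":0,"ty":-0.2,"tz":3,"wx":0,"wy":0,"wz":0},{"tx":0,"ty":-0.2,"tz":4.2,"wx":0,"wy":0,"wz":0},{"tx":0,"ty":-0.2,"tz":4.6,"wx":0,"wy":0,"wz":0},{"tx":0,"ty":-0.2,"tz":4.6,"wx":0,"wy":0,"wz":0}]'

```text
time_s: 4.35
tcp_pos: [448.4, -185.5, 54.8]
eef_rot: [0.524, 0.852, 0.0, 0.0]
wrist_force: [-0.3, 0.4, 0.2]
opening: 93.0
grasp_force: 0.0
```

>>> carry_out --increments '[{"tx":0,"ty":0,"tz":0,"wx":0,"wy":0,"wz":0},{"tx":0,"ty":0,"tz":0,"wx":0,"wy":0,"wz":0},{"tx":0,"ty":0,"tz":0,"wx":0,"wy":0,"wz":0},{"tx":0,"ty":0,"tz":0,"wx":0,"wy":0,"wz":0},{"tx":0,"ty":0,"tz":0,"wx":0,"wy":0,"wz":0}]' --jaw 1 --grip_force 20

```text
time_s: 4.85
tcp_pos: [448.1, -185.7, 54.8]
eef_rot: [0.524, 0.852, -0.0, 0.0]
wrist_force: [-0.2, -0.1, 0.6]
opening: 57.5
grasp_force: 0.0
```

>>> carry_out --increments '[{"tx":0,"ty":0,"tz":0,"wx":0,"wy":0,"wz":0},{"tx":0,"ty":0,"tz":0,"wx":0,"wy":0,"wz":0}]'

```text
time_s: 5.05
tcp_pos: [448.1, -185.6, 54.7]
eef_rot: [0.524, 0.852, -0.0, -0.0]
wrist_force: [-0.7, 0.1, -0.2]
opening: 41.3
grasp_force: 0.0
```

>>> carry_out --increments '[{"tx":0,"ty":0,"tz":0,"wx":0,"wy":0,"wz":0},{"tx":0,"ty":0,"tz":0,"wx":0,"wy":0,"wz":0},{"tx":0,"ty":0,"tz":0,"wx":0,"wy":0,"wz":0}]'

```text
time_s: 5.35
tcp_pos: [448.3, -185.6, 54.7]
eef_rot: [0.524, 0.852, 0.0, 0.0]
wrist_force: [0.9, -0.2, -1.1]
opening: 34.3
grasp_force: 20.0
```

>>> carry_out --increments '[{"tx":0,"ty":0,"tz":-0.5,"wx":0,"wy":0,"wz":0},{"tx":0,"ty":0,"tz":-2,"wx":0,"wy":0,"wz":0},{"tx":0,"ty":0,"tz":-5,"wx":0,"wy":0,"wz":0},{"tx":0,"ty":0,"tz":-8,"wx":0,"wy":0,"wz":0},{"tx":0,"ty":0,"tz":-10,"wx":0,"wy":0,"wz":0}]'

```text
time_s: 5.85
tcp_pos: [447.8, -185.7, 156.2]
eef_rot: [0.524, 0.852, -0.0, 0.0]
wrist_force: [-0.1, -0.9, -4.3]
opening: 34.1
grasp_force: 20.0
```

```bash
python3 - <<'E'
from h import *
w=np.radians(78.6); O=(np.array([494.4,59.1])+[619.2,33.9])/2; print('apron end mid',O)
ux=np.array([np.cos(w),np.sin(w)]); print('origin',O+120*ux,'mouth',O+90*ux,'seat',O+180*ux)
delta((545,60,220),-11.4)
E
```

```text
apron end mid [556.8  46.5]
origin [580.51888085 164.13254095] mouth [574.58916063 134.72440572] seat [592.37832127 222.94881143]
to (545, 60, 220) t [17.56 19.74 -6.38] wz 38.15 now [ 447.8 -185.7  156.2] yang 26.75 tilt [ 4.e-04 -3.e-04 -1.e+00] F [-0.1 -0.9 -4.3] t 5.85 j [ 0.15  0.49  0.28  2.   -0.21  0.68  1.03]
```

>>> carry_out --increments '[{"tx":1.5,"ty":1.7,"tz":0,"wx":0,"wy":0,"wz":3},{"tx":3.5,"ty":4.2,"tz":0,"wx":0,"wy":0,"wz":7},{"tx":5.5,"ty":6.7,"tz":0,"wx":0,"wy":0,"wz":11},{"tx":7.5,"ty":9.2,"tz":0,"wx":0,"wy":0,"wz":15},{"tx":9.6,"ty":11.7,"tz":0,"wx":0,"wy":0,"wz":19}]'

```text
time_s: 6.35
tcp_pos: [508.7, -46.0, 154.3]
eef_rot: [0.659, 0.752, -0.001, -0.001]
wrist_force: [0.1, -1.2, -3.9]
opening: 34.0
grasp_force: 20.0
```

>>> carry_out --increments '[{"tx":3.2,"ty":2,"tz":0,"wx":0,"wy":0,"wz":5},{"tx":6.4,"ty":4,"tz":0,"wx":0,"wy":0,"wz":10},{"tx":9.4,"ty":6,"tz":0,"wx":0,"wy":0,"wz":15},{"tx":12,"ty":7.4,"tz":0,"wx":0,"wy":0,"wz":18},{"tx":12.9,"ty":7.9,"tz":0,"wx":0,"wy":0,"wz":19.1}]'

```text
time_s: 6.85
tcp_pos: [569.8, 96.8, 153.5]
eef_rot: [0.772, 0.636, -0.0, -0.002]
wrist_force: [-0.5, -0.2, -3.6]
opening: 33.6
grasp_force: 20.0
```

>>> carry_out --increments '[{"tx":0,"ty":0,"tz":0,"wx":0,"wy":0,"wz":0},{"tx":0,"ty":0,"tz":0,"wx":0,"wy":0,"wz":0},{"tx":0,"ty":0,"tz":0,"wx":0,"wy":0,"wz":0}]'

```text
time_s: 7.15
tcp_pos: [569.4, 89.2, 154.6]
eef_rot: [0.774, 0.633, -0.001, 0.0]
wrist_force: [0.1, 0.3, -3.4]
opening: 34.0
grasp_force: 20.0
```

```bash
python3 - <<'E'
from h import *
delta((569.8,90.8,155),-11.4)
c=read_camera('wrist'); cv2.imwrite('pics/w_over.png',c['color'][:,:,::-1])
for t in ('way','way_mouth','way_seat','lamp','lamp_grip'):
    for d in nets.mark_of('wrist',t)[:1]: print(t,round(d['confidence'],2),world('wrist',c,d['location']).round(1))
delta((569.8,90.8,155),-11.4)
E
```

```text
to (569.8, 90.8, 155) t [ 0.16  0.01 -0.04] wz -0.08 now [569.4  89.2 154.6] yang -11.48 tilt [-0.0012 -0.0012 -1.    ] F [ 0.1  0.3 -3.4] t 7.15 j [-0.5   0.64  0.5   1.75 -0.39  0.84 -0.03]
way 0.98 [579.2 165.5   2.4]
way_mouth 0.66 [576.9 133.9  17.5]
way_seat 0.74 [597.9 220.4  13.7]
lamp 0.74 [568.7  86.4 107.6]
lamp_grip 0.59 [570.   90.7 148.4]
to (569.8, 90.8, 155) t [ 0.01 -0.03 -0.02] wz 0.01 now [570.1  90.7 154.8] yang -11.39 tilt [-0.  0. -1.] F [ 0.5  0.7 -3.3] t 7.45 j [-0.5   0.64  0.49  1.75 -0.39  0.84 -0.03]
```

View pics/w_over.png

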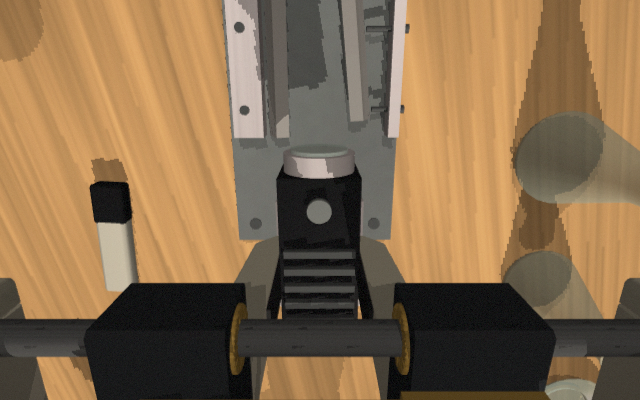

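```bash
python3 - <<'E'
from h import *
c=read_camera('wrist'); g=c['color']; cv2.imwrite('pics/w_over2.png',g[:,:,::-1])
s=ctrl.read_state()
def rel(px,z): # tool-frame x,y of pixels on plane z
    r=R.from_quat(s['eef_rot']); return r.inv().apply(onplane(c,px,z)-s['tcp_pos'])[:,:2].round(1)
gray=cv2.cvtColor(g,cv2.COLOR_RGB2GRAY).astype(float); hue=(g[:,:,0].astype(int)-g[:,:,2])
for v in (160,180,200,220): # base edges: wood is red>>blue, plate is grey
    k=np.where(hue[v,180:450]<25)[0]+180; print(v,k.min(),k.max(), rel([(k.min(),v),(k.max()+1,v)],15).tolist())
for u in (248,255,380,385):
    k=np.where(hue[150:300,u]<25)[0]+150; j=k[np.r_[True,np.diff(k)==1].cumprod()>0].max()+1; print('end',u,j,rel([(u,j)],15).tolist())
for v in (60,90,120,132):
    print(v,[ (u,int(gray[v,u+1]-gray[v,u-1])) for u in range(226,410) if abs(gray[v,u+1]-gray[v,u-1])>25])
print('mouth rows', {u:[(v,int(gray[v+1,u]-gray[v-1,u])) for v in range(110,150) if abs(gray[v+1,u]-gray[v-1,u])>20] for u in (250,256,282,392,355)})
print(rel([(289,132),(264,138),(235,138)],35).tolist(), rel([(289,100),(289,60)],35).tolist())
delta((569.8,90.8,155),-11.4)
E
```

```text
160 233 393 [[22.6, -68.7], [22.7, 60.9]]
180 235 392 [[6.0, -68.2], [6.1, 61.1]]
200 236 391 [[-11.2, -68.6], [-11.1, 61.3]]
220 238 389 [[-29.0, -68.1], [-28.9, 60.7]]
end 248 241 [[-48.4, -60.7]]
end 255 241 [[-48.4, -54.7]]
end 380 241 [[-48.3, 53.2]]
end 385 241 [[-48.3, 57.5]]
60 [(227, 48), (228, 76), (229, 34), (255, -58), (256, -54), (259, -66), (260, -47), (323, 34), (324, 31), (342, -32), (344, 76), (345, 72), (358, -38), (382, -38), (383, -31), (390, 91), (391, 123), (392, 48), (402, -28)]
90 [(226, -36), (227, -28), (230, 75), (231, 56), (260, -89), (261, -108), (262, -26), (264, 30), (266, -31), (344, -36), (345, -26), (346, 49), (347, 80), (348, 38), (360, -36), (367, -35), (370, 36), (371, 32), (380, -30), (388, 50), (389, 129), (390, 81), (400, -29)]
120 [(229, -44), (230, -32), (231, 44), (232, 75), (233, 40), (261, -64), (262, -107), (263, -56), (265, 41), (266, 26), (267, -39), (282, 50), (283, 29), (287, -30), (288, -49), (349, 47), (350, 26), (362, -39), (379, -33), (380, -32), (387, 101), (388, 114), (389, 33), (398, -26), (399, -27)]
132 [(229, -37), (230, -42), (232, 45), (233, 76), (234, 39), (262, -89), (263, -105), (266, 32), (269, -28), (275, 69), (276, 58), (288, -52), (381, -42), (382, -46), (386, 75), (387, 123), (388, 58), (398, -31)]
mouth rows {250: [(139, -59), (140, -84), (141, -39)], 256: [(139, -71), (140, -76)], 282: [(119, 23), (120, 52), (121, 30), (139, -42), (140, -49)], 392: [(139, -88), (140, -84)], 355: [(123, -50), (124, -35)]}
[[47.5, -21.4], [43.2, -39.9], [43.1, -61.2]] [[70.2, -20.8], [97.0, -20.2]]
to (569.8, 90.8, 155) t [-0.01 -0.03 -0.03] wz 0.03 now [570.1  90.8 154.7] yang -11.37 tilt [-1.e-04  0.e+00 -1.e+00] F [-0.2 -0.6 -3.4] t 7.5 j [-0.5   0.64  0.49  1.75 -0.39  0.84 -0.03]
```

The way centreline lies 3.7 mm off the TCP on the side I wanted, and the yaw is within 0.3°. The apron end is 48 mm behind the TCP, so the lamp origin is at way x ≈ -76. I lower it onto the bed.

>>> carry_out --increments '[{"tx":0,"ty":0,"tz":2,"wx":0,"wy":0,"wz":0},{"tx":0,"ty":0,"tz":4.5,"wx":0,"wy":0,"wz":0},{"tx":0,"ty":0,"tz":6.5,"wx":0,"wy":0,"wz":0},{"tx":0,"ty":0,"tz":7.6,"wx":0,"wy":0,"wz":0},{"tx":0,"ty":0,"tz":8,"wx":0,"wy":0,"wz":0}]'

```text
time_s: 8.0
tcp_pos: [569.6, 91.1, 73.6]
eef_rot: [0.773, 0.634, -0.001, -0.0]
wrist_force: [0.7, -0.1, -2.8]
opening: 34.1
grasp_force: 20.0
```

>>> carry_out --increments '[{"tx":0,"ty":0,"tz":0.1,"wx":0,"wy":0,"wz":0},{"tx":0,"ty":0,"tz":0.2,"wx":0,"wy":0,"wz":0},{"tx":0,"ty":0,"tz":0.3,"wx":0,"wy":0,"wz":0},{"tx":0,"ty":0,"tz":0.4,"wx":0,"wy":0,"wz":0},{"tx":0,"ty":0,"tz":0.4,"wx":0,"wy":0,"wz":0}]'

```text
time_s: 8.5
tcp_pos: [570.3, 91.3, 70.9]
eef_rot: [0.773, 0.634, 0.0, 0.0]
wrist_force: [-0.2, -0.5, -3.2]
opening: 33.9
grasp_force: 20.0
```

>>> carry_out --increments '[{"tx":0,"ty":0,"tz":0.04,"wx":0,"wy":0,"wz":0},{"tx":0,"ty":0,"tz":0.08,"wx":0,"wy":0,"wz":0},{"tx":0,"ty":0,"tz":0.12,"wx":0,"wy":0,"wz":0},{"tx":0,"ty":0,"tz":0.12,"wx":0,"wy":0,"wz":0}]'

```text
time_s: 8.9
tcp_pos: [570.2, 91.2, 69.7]
eef_rot: [0.773, 0.634, 0.0, -0.0]
wrist_force: [0.4, 0.3, -1.1]
opening: 34.3
grasp_force: 20.0
```

>>> carry_out --increments '[{"tx":0.7,"ty":0,"tz":0,"wx":0,"wy":0,"wz":0},{"tx":1.5,"ty":0,"tz":0,"wx":0,"wy":0,"wz":0},{"tx":2.3,"ty":0,"tz":0,"wx":0,"wy":0,"wz":0},{"tx":3,"ty":0,"tz":0,"wx":0,"wy":0,"wz":0},{"tx":3.5,"ty":0,"tz":0,"wx":0,"wy":0,"wz":0}]'

```text
time_s: 9.4
tcp_pos: [577.5, 126.6, 69.7]
eef_rot: [0.773, 0.634, 0.0, 0.0]
wrist_force: [-0.1, -1.5, 0.2]
opening: 34.0
grasp_force: 20.0
```

>>> carry_out --increments '[{"tx":0.6,"ty":0,"tz":0,"wx":0,"wy":0,"wz":0},{"tx":1.2,"ty":0,"tz":0,"wx":0,"wy":0,"wz":0},{"tx":1.8,"ty":0,"tz":0,"wx":0,"wy":0,"wz":0},{"tx":2.4,"ty":0,"tz":0,"wx":0,"wy":0,"wz":0},{"tx":2.7,"ty":0,"tz":0,"wx":0,"wy":0,"wz":0}]'

```text
time_s: 9.9
tcp_pos: [582.7, 152.7, 69.7]
eef_rot: [0.773, 0.634, 0.0, 0.0]
wrist_force: [0.1, -1.1, 2.7]
opening: 33.8
grasp_force: 20.0
```

>>> carry_out --increments '[{"tx":0.5,"ty":-0.05,"tz":0,"wx":0,"wy":0,"wz":0},{"tx":1,"ty":-0.1,"tz":0,"wx":0,"wy":0,"wz":0},{"tx":1.5,"ty":-0.1,"tz":0,"wx":0,"wy":0,"wz":0},{"tx":2,"ty":-0.1,"tz":0,"wx":0,"wy":0,"wz":0},{"tx":2,"ty":-0.1,"tz":0,"wx":0,"wy":0,"wz":0}]'

```text
time_s: 10.4
tcp_pos: [585.7, 173.4, 69.7]
eef_rot: [0.773, 0.634, 0.001, -0.0]
wrist_force: [0.6, -0.2, 5.0]
opening: 34.0
grasp_force: 20.0
```

>>> carry_out --increments '[{"tx":0,"ty":0,"tz":0,"wx":0,"wy":0,"wz":0},{"tx":0,"ty":0,"tz":0,"wx":0,"wy":0,"wz":0},{"tx":0,"ty":0,"tz":0,"wx":0,"wy":0,"wz":0},{"tx":0,"ty":0,"tz":0,"wx":0,"wy":0,"wz":0},{"tx":0,"ty":0,"tz":0,"wx":0,"wy":0,"wz":0}]' --jaw -0.3

```text
time_s: 10.9
tcp_pos: [585.1, 171.9, 69.2]
eef_rot: [0.773, 0.634, -0.0, -0.0]
wrist_force: [-0.8, -0.3, -0.2]
opening: 60.2
grasp_force: 0.0
```

>>> carry_out --increments '[{"tx":0,"ty":0,"tz":-2,"wx":0,"wy":0,"wz":0},{"tx":0,"ty":0,"tz":-4.8,"wx":0,"wy":0,"wz":0},{"tx":0,"ty":0,"tz":-5,"wx":0,"wy":0,"wz":0},{"tx":-3,"ty":0,"tz":-5,"wx":0,"wy":0,"wz":0},{"tx":-6,"ty":0,"tz":-5,"wx":0,"wy":0,"wz":0}]'

```text
time_s: 11.4
tcp_pos: [573.1, 113.7, 118.9]
eef_rot: [0.772, 0.635, 0.0, -0.0]
wrist_force: [0.2, -0.9, -0.8]
opening: 60.9
grasp_force: 0.0
```

>>> carry_out --increments '[{"tx":0,"ty":0,"tz":0,"wx":0,"wy":0,"wz":0},{"tx":0,"ty":0,"tz":0,"wx":0,"wy":0,"wz":0},{"tx":0,"ty":0,"tz":0,"wx":0,"wy":0,"wz":0},{"tx":0,"ty":0,"tz":0,"wx":0,"wy":0,"wz":0},{"tx":0,"ty":0,"tz":0,"wx":0,"wy":0,"wz":0}]' --jaw 1

```text
time_s: 11.9
tcp_pos: [573.5, 114.2, 119.1]
eef_rot: [0.773, 0.635, -0.0, -0.0]
wrist_force: [-0.5, 0.3, 0.8]
opening: 24.7
grasp_force: 0.0
```

```bash
python3 - <<'E'
from h import *
c=read_camera('wrist'); cv2.imwrite('pics/w_rel.png',c['color'][:,:,::-1])
s=ctrl.read_state(); r=R.from_quat(s['eef_rot'])
for t in ('lamp','lamp_back'):
    for d in nets.mark_of('wrist',t)[:2]:
        w=world('wrist',c,d['location']); print(t,round(d['confidence'],2),w.round(1),'rel tool',r.inv().apply(w-s['tcp_pos']).round(1))
delta((573.2,113.1,61.5),-11.4)
E
```

```text
lamp 0.6 [587.1 165.1  18.7] rel tool [ 52.8   3.4 100.5]
lamp 0.32 [584.4 173.9  62.6] rel tool [61.  -1.  56.7]
lamp_back 0.73 [580.  139.4  39.1] rel tool [26.2  1.5 80.2]
to (573.2, 113.1, 61.5) t [-0.05 -0.02  5.79] wz 0.11 now [573.5 113.5 119.4] yang -11.29 tilt [-1.e-04  0.e+00 -1.e+00] F [-0.7 -0.9  0.7] t 12.05 j [-0.52  0.7   0.47  1.76 -0.43  0.78 -0.03]
```

View pics/w_rel.png

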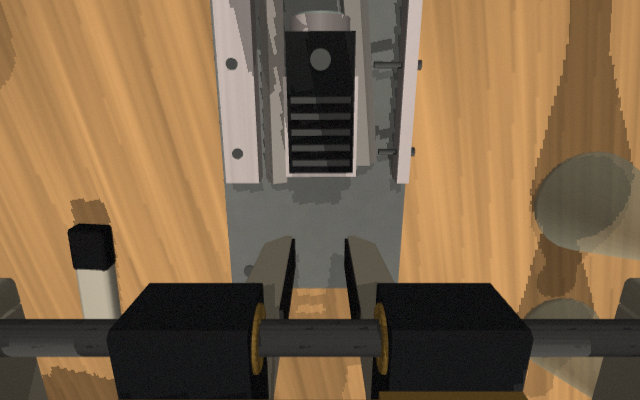

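The lamp sits straight between the walls: plate back edge at row 176, columns 287–356, about 26 mm ahead of the TCP. I lower the closed fingers behind it.

>>> carry_out --increments '[{"tx":0,"ty":0,"tz":2,"wx":0,"wy":0,"wz":0},{"tx":0,"ty":0,"tz":4,"wx":0,"wy":0,"wz":0},{"tx":0,"ty":0,"tz":5.4,"wx":0,"wy":0,"wz":0},{"tx":0,"ty":0,"tz":5.8,"wx":0,"wy":0,"wz":0},{"tx":0,"ty":0,"tz":5.8,"wx":0,"wy":0,"wz":0}]'

```text
time_s: 12.55
tcp_pos: [573.3, 112.9, 61.0]
eef_rot: [0.773, 0.634, -0.0, -0.0]
wrist_force: [0.7, -0.2, -0.1]
opening: 0.4
grasp_force: 0.0
```

>>> carry_out --increments '[{"tx":0.3,"ty":0,"tz":0,"wx":0,"wy":0,"wz":0},{"tx":0.6,"ty":0,"tz":0,"wx":0,"wy":0,"wz":0},{"tx":0.9,"ty":0,"tz":0,"wx":0,"wy":0,"wz":0},{"tx":1.2,"ty":0,"tz":0,"wx":0,"wy":0,"wz":0},{"tx":1.5,"ty":0,"tz":0,"wx":0,"wy":0,"wz":0}]'

```text
time_s: 13.05
tcp_pos: [576.6, 128.2, 61.7]
eef_rot: [0.773, 0.634, 0.0, 0.0]
wrist_force: [-0.1, 0.2, 0.5]
opening: 0.6
grasp_force: 0.0
```

>>> carry_out --increments '[{"tx":0.3,"ty":0,"tz":0,"wx":0,"wy":0,"wz":0},{"tx":0.6,"ty":0,"tz":0,"wx":0,"wy":0,"wz":0},{"tx":0.9,"ty":0,"tz":0,"wx":0,"wy":0,"wz":0},{"tx":1.2,"ty":0,"tz":0,"wx":0,"wy":0,"wz":0},{"tx":1.5,"ty":0,"tz":0,"wx":0,"wy":0,"wz":0}]'

```text
time_s: 13.55
tcp_pos: [579.5, 142.3, 61.5]
eef_rot: [0.774, 0.634, -0.0, 0.0]
wrist_force: [0.2, -2.0, -0.1]
opening: 0.7
grasp_force: 0.6
```

>>> carry_out --increments '[{"tx":0.3,"ty":0,"tz":0,"wx":0,"wy":0,"wz":0},{"tx":0.6,"ty":0,"tz":0,"wx":0,"wy":0,"wz":0},{"tx":0.9,"ty":0,"tz":0,"wx":0,"wy":0,"wz":0},{"tx":1.2,"ty":0,"tz":0,"wx":0,"wy":0,"wz":0},{"tx":1.5,"ty":0,"tz":0,"wx":0,"wy":0,"wz":0}]'

```text
time_s: 14.05
tcp_pos: [581.9, 157.2, 61.3]
eef_rot: [0.773, 0.634, -0.001, -0.0]
wrist_force: [-1.4, -1.3, 0.5]
opening: 0.6
grasp_force: 0.9
```

```bash
python3 - <<'E'
from h import *
c=read_camera('wrist'); cv2.imwrite('pics/w_push.png',c['color'][:,:,::-1])
delta((573.3,112.9,61.5),-11.4)
E
```

```text
to (573.3, 112.9, 61.5) t [-4.61  0.03 -0.03] wz 0.11 now [582.1 158.1  61.3] yang -11.29 tilt [-8.e-04  5.e-04 -1.e+00] F [-0.4 -0.3  0.9] t 14.1 j [-0.56  0.8   0.43  1.74 -0.48  0.71 -0.06]
```

View pics/w_push.png

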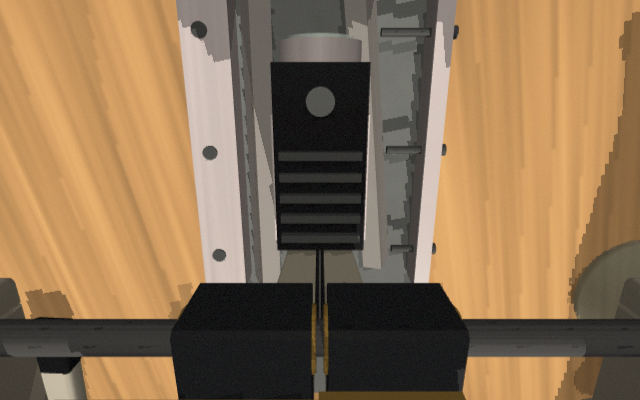

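The fingers push on the plate's back edge and the lamp is straight. I advance to just before the earliest binding place, then continue in small steps with feel.

>>> carry_out --increments '[{"tx":0.2,"ty":0,"tz":0,"wx":0,"wy":0,"wz":0},{"tx":0.4,"ty":0,"tz":0,"wx":0,"wy":0,"wz":0},{"tx":0.6,"ty":0,"tz":0,"wx":0,"wy":0,"wz":0},{"tx":0.75,"ty":0,"tz":0,"wx":0,"wy":0,"wz":0},{"tx":0.85,"ty":0,"tz":0,"wx":0,"wy":0,"wz":0}]'

```text
time_s: 14.6
tcp_pos: [583.8, 165.8, 61.3]
eef_rot: [0.773, 0.634, -0.0, -0.0]
wrist_force: [-0.8, -1.7, -1.1]
opening: 0.4
grasp_force: 0.7
```

>>> carry_out --increments '[{"tx":0.04,"ty":0,"tz":0,"wx":0,"wy":0,"wz":0},{"tx":0.08,"ty":0,"tz":0,"wx":0,"wy":0,"wz":0},{"tx":0.12,"ty":0,"tz":0,"wx":0,"wy":0,"wz":0},{"tx":0.12,"ty":0,"tz":0,"wx":0,"wy":0,"wz":0}]'

```text
time_s: 15.0
tcp_pos: [584.4, 166.7, 61.5]
eef_rot: [0.773, 0.634, 0.0, 0.0]
wrist_force: [-0.6, -0.6, -0.6]
opening: -0.1
grasp_force: 0.5
```

>>> carry_out --increments '[{"tx":0.05,"ty":0,"tz":0,"wx":0,"wy":0,"wz":0},{"tx":0.1,"ty":0,"tz":0,"wx":0,"wy":0,"wz":0},{"tx":0.15,"ty":0,"tz":0,"wx":0,"wy":0,"wz":0},{"tx":0.15,"ty":0,"tz":0,"wx":0,"wy":0,"wz":0}]'

```text
time_s: 15.4
tcp_pos: [584.6, 168.2, 61.5]
eef_rot: [0.773, 0.634, 0.0, 0.0]
wrist_force: [-0.5, -1.9, -0.1]
opening: 1.0
grasp_force: 0.6
```

>>> carry_out --increments '[{"tx":0.05,"ty":0,"tz":0,"wx":0,"wy":0,"wz":0},{"tx":0.1,"ty":0,"tz":0,"wx":0,"wy":0,"wz":0},{"tx":0.15,"ty":0,"tz":0,"wx":0,"wy":0,"wz":0},{"tx":0.15,"ty":0,"tz":0,"wx":0,"wy":0,"wz":0}]'

```text
time_s: 15.8
tcp_pos: [584.7, 169.6, 61.5]
eef_rot: [0.773, 0.634, -0.0, -0.0]
wrist_force: [-1.2, -1.0, 0.6]
opening: 0.5
grasp_force: 0.8
```

>>> carry_out --increments '[{"tx":0.05,"ty":0,"tz":0,"wx":0,"wy":0,"wz":0},{"tx":0.1,"ty":0,"tz":0,"wx":0,"wy":0,"wz":0},{"tx":0.15,"ty":0,"tz":0,"wx":0,"wy":0,"wz":0},{"tx":0.15,"ty":0,"tz":0,"wx":0,"wy":0,"wz":0}]'

```text
time_s: 16.2
tcp_pos: [585.1, 171.2, 61.4]
eef_rot: [0.773, 0.634, 0.0, -0.0]
wrist_force: [-2.2, -2.6, 0.5]
opening: 0.1
grasp_force: 0.8
```

>>> carry_out --increments '[{"tx":0.05,"ty":0,"tz":0,"wx":0,"wy":0,"wz":0},{"tx":0.1,"ty":0,"tz":0,"wx":0,"wy":0,"wz":0},{"tx":0.1,"ty":0,"tz":0,"wx":0,"wy":0,"wz":0},{"tx":0.1,"ty":0,"tz":0,"wx":0,"wy":0,"wz":0}]'

```text
time_s: 16.6
tcp_pos: [585.4, 172.1, 61.4]
eef_rot: [0.773, 0.634, 0.0, -0.0]
wrist_force: [-0.6, -1.5, -0.5]
opening: 0.5
grasp_force: 0.8
```

>>> carry_out --increments '[{"tx":0.05,"ty":0,"tz":0,"wx":0,"wy":0,"wz":0},{"tx":0.1,"ty":0,"tz":0,"wx":0,"wy":0,"wz":0},{"tx":0.15,"ty":0,"tz":0,"wx":0,"wy":0,"wz":0},{"tx":0.15,"ty":0,"tz":0,"wx":0,"wy":0,"wz":0}]'

```text
time_s: 17.0
tcp_pos: [585.6, 173.6, 61.4]
eef_rot: [0.773, 0.634, -0.0, -0.0]
wrist_force: [-1.7, -1.4, -0.6]
opening: 0.2
grasp_force: 0.8
```

>>> carry_out --increments '[{"tx":0.05,"ty":0,"tz":0,"wx":0,"wy":0,"wz":0},{"tx":0.1,"ty":0,"tz":0,"wx":0,"wy":0,"wz":0},{"tx":0.15,"ty":0,"tz":0,"wx":0,"wy":0,"wz":0},{"tx":0.15,"ty":0,"tz":0,"wx":0,"wy":0,"wz":0}]'

```text
time_s: 17.4
tcp_pos: [586.0, 175.1, 61.4]
eef_rot: [0.773, 0.634, 0.0, -0.0]
wrist_force: [-2.3, -0.9, 0.1]
opening: 0.8
grasp_force: 0.7
```

>>> carry_out --increments '[{"tx":0.05,"ty":0,"tz":0,"wx":0,"wy":0,"wz":0},{"tx":0.1,"ty":0,"tz":0,"wx":0,"wy":0,"wz":0},{"tx":0.15,"ty":0,"tz":0,"wx":0,"wy":0,"wz":0},{"tx":0.15,"ty":0,"tz":0,"wx":0,"wy":0,"wz":0}]'

```text
time_s: 17.8
tcp_pos: [586.2, 176.6, 61.5]
eef_rot: [0.773, 0.634, 0.0, -0.0]
wrist_force: [-1.4, -1.5, -0.5]
opening: 0.8
grasp_force: 0.7
```

>>> carry_out --increments '[{"tx":0.05,"ty":0,"tz":0,"wx":0,"wy":0,"wz":0},{"tx":0.1,"ty":0,"tz":0,"wx":0,"wy":0,"wz":0},{"tx":0.15,"ty":0,"tz":0,"wx":0,"wy":0,"wz":0},{"tx":0.15,"ty":0,"tz":0,"wx":0,"wy":0,"wz":0}]'

```text
time_s: 18.2
tcp_pos: [586.5, 178.0, 61.4]
eef_rot: [0.773, 0.634, 0.0, 0.0]
wrist_force: [-0.2, -1.2, -0.4]
opening: 0.4
grasp_force: 0.8
```

>>> carry_out --increments '[{"tx":0.05,"ty":0,"tz":0,"wx":0,"wy":0,"wz":0},{"tx":0.1,"ty":0,"tz":0,"wx":0,"wy":0,"wz":0},{"tx":0.15,"ty":0,"tz":0,"wx":0,"wy":0,"wz":0},{"tx":0.15,"ty":0,"tz":0,"wx":0,"wy":0,"wz":0}]'

```text
time_s: 18.6
tcp_pos: [586.8, 179.6, 61.4]
eef_rot: [0.773, 0.634, 0.0, -0.0]
wrist_force: [-2.3, -0.9, 1.0]
opening: 0.4
grasp_force: 0.7
```

>>> carry_out --increments '[{"tx":0.05,"ty":0,"tz":0,"wx":0,"wy":0,"wz":0},{"tx":0.1,"ty":0,"tz":0,"wx":0,"wy":0,"wz":0},{"tx":0.15,"ty":0,"tz":0,"wx":0,"wy":0,"wz":0},{"tx":0.15,"ty":0,"tz":0,"wx":0,"wy":0,"wz":0}]'

```text
time_s: 19.0
tcp_pos: [587.1, 181.0, 61.4]
eef_rot: [0.773, 0.634, 0.0, -0.0]
wrist_force: [-1.4, -1.2, 0.8]
opening: 0.4
grasp_force: 0.8
```

>>> carry_out --increments '[{"tx":0.05,"ty":0,"tz":0,"wx":0,"wy":0,"wz":0},{"tx":0.1,"ty":0,"tz":0,"wx":0,"wy":0,"wz":0},{"tx":0.15,"ty":0,"tz":0,"wx":0,"wy":0,"wz":0},{"tx":0.15,"ty":0,"tz":0,"wx":0,"wy":0,"wz":0}]'

```text
time_s: 19.4
tcp_pos: [587.5, 182.5, 61.5]
eef_rot: [0.773, 0.634, 0.0, 0.0]
wrist_force: [-0.9, -1.5, 0.3]
opening: 0.4
grasp_force: 0.7
```

>>> carry_out --increments '[{"tx":0.05,"ty":0,"tz":0,"wx":0,"wy":0,"wz":0},{"tx":0.1,"ty":0,"tz":0,"wx":0,"wy":0,"wz":0},{"tx":0.15,"ty":0,"tz":0,"wx":0,"wy":0,"wz":0},{"tx":0.15,"ty":0,"tz":0,"wx":0,"wy":0,"wz":0}]'

```text
time_s: 19.8
tcp_pos: [587.7, 184.0, 61.4]
eef_rot: [0.773, 0.634, 0.0, -0.0]
wrist_force: [-0.7, -1.4, -0.6]
opening: 0.7
grasp_force: 0.8
```

>>> carry_out --increments '[{"tx":0.05,"ty":0,"tz":0,"wx":0,"wy":0,"wz":0},{"tx":0.1,"ty":0,"tz":0,"wx":0,"wy":0,"wz":0},{"tx":0.15,"ty":0,"tz":0,"wx":0,"wy":0,"wz":0},{"tx":0.15,"ty":0,"tz":0,"wx":0,"wy":0,"wz":0}]'

```text
time_s: 20.2
tcp_pos: [588.0, 185.4, 61.4]
eef_rot: [0.773, 0.634, 0.0, 0.0]
wrist_force: [-1.3, -1.5, 1.2]
opening: 0.3
grasp_force: 0.8
```

>>> carry_out --increments '[{"tx":0.05,"ty":0,"tz":0,"wx":0,"wy":0,"wz":0},{"tx":0.1,"ty":0,"tz":0,"wx":0,"wy":0,"wz":0},{"tx":0.15,"ty":0,"tz":0,"wx":0,"wy":0,"wz":0},{"tx":0.15,"ty":0,"tz":0,"wx":0,"wy":0,"wz":0}]'

```text
time_s: 20.6
tcp_pos: [588.3, 186.9, 61.5]
eef_rot: [0.773, 0.634, 0.0, -0.0]
wrist_force: [-1.1, -1.5, -0.5]
opening: 0.7
grasp_force: 0.8
```

>>> carry_out --increments '[{"tx":0.05,"ty":0,"tz":0,"wx":0,"wy":0,"wz":0},{"tx":0.1,"ty":0,"tz":0,"wx":0,"wy":0,"wz":0},{"tx":0.15,"ty":0,"tz":0,"wx":0,"wy":0,"wz":0},{"tx":0.15,"ty":0,"tz":0,"wx":0,"wy":0,"wz":0}]'

```text
time_s: 21.0
tcp_pos: [588.6, 188.4, 61.4]
eef_rot: [0.773, 0.634, 0.0, 0.0]
wrist_force: [-1.9, -1.5, 0.5]
opening: 0.6
grasp_force: 0.8
```

>>> carry_out --increments '[{"tx":0.05,"ty":0,"tz":0,"wx":0,"wy":0,"wz":0},{"tx":0.1,"ty":0,"tz":0,"wx":0,"wy":0,"wz":0},{"tx":0.15,"ty":0,"tz":0,"wx":0,"wy":0,"wz":0},{"tx":0.15,"ty":0,"tz":0,"wx":0,"wy":0,"wz":0}]'

```text
time_s: 21.4
tcp_pos: [588.9, 189.8, 61.4]
eef_rot: [0.773, 0.634, 0.0, -0.0]
wrist_force: [-1.4, -2.3, 0.0]
opening: 0.6
grasp_force: 0.8
```

>>> carry_out --increments '[{"tx":0.05,"ty":0,"tz":0,"wx":0,"wy":0,"wz":0},{"tx":0.1,"ty":0,"tz":0,"wx":0,"wy":0,"wz":0},{"tx":0.15,"ty":0,"tz":0,"wx":0,"wy":0,"wz":0},{"tx":0.15,"ty":0,"tz":0,"wx":0,"wy":0,"wz":0}]'

```text
time_s: 21.8
tcp_pos: [589.2, 191.3, 61.4]
eef_rot: [0.773, 0.634, 0.0, -0.0]
wrist_force: [-1.3, -0.5, -0.2]
opening: 0.2
grasp_force: 0.8
```

>>> carry_out --increments '[{"tx":0.05,"ty":0,"tz":0,"wx":0,"wy":0,"wz":0},{"tx":0.1,"ty":0,"tz":0,"wx":0,"wy":0,"wz":0},{"tx":0.15,"ty":0,"tz":0,"wx":0,"wy":0,"wz":0},{"tx":0.15,"ty":0,"tz":0,"wx":0,"wy":0,"wz":0}]'

```text
time_s: 22.2
tcp_pos: [589.5, 192.7, 61.4]
eef_rot: [0.773, 0.634, 0.0, -0.0]
wrist_force: [-1.5, -1.2, 0.2]
opening: 0.1
grasp_force: 0.8
```

>>> carry_out --increments '[{"tx":0.05,"ty":0,"tz":0,"wx":0,"wy":0,"wz":0},{"tx":0.1,"ty":0,"tz":0,"wx":0,"wy":0,"wz":0},{"tx":0.15,"ty":0,"tz":0,"wx":0,"wy":0,"wz":0},{"tx":0.15,"ty":0,"tz":0,"wx":0,"wy":0,"wz":0}]'

```text
time_s: 22.6
tcp_pos: [589.8, 194.2, 61.4]
eef_rot: [0.773, 0.634, -0.0, 0.0]
wrist_force: [-1.0, -1.3, -0.4]
opening: 0.3
grasp_force: 0.8
```

>>> carry_out --increments '[{"tx":0.05,"ty":0,"tz":0,"wx":0,"wy":0,"wz":0},{"tx":0.1,"ty":0,"tz":0,"wx":0,"wy":0,"wz":0},{"tx":0.15,"ty":0,"tz":0,"wx":0,"wy":0,"wz":0},{"tx":0.15,"ty":0,"tz":0,"wx":0,"wy":0,"wz":0}]'

```text
time_s: 23.0
tcp_pos: [589.8, 194.3, 61.4]
eef_rot: [0.774, 0.634, -0.001, 0.0]
wrist_force: [-2.8, -5.1, 2.1]
opening: 0.2
grasp_force: 2.4
```

The lamp has bound: the TCP stopped while the command went on 1.5 mm, and the force rose to about 5.6 N. From here I load it up steadily.

>>> carry_out --increments '[{"tx":0.02,"ty":0,"tz":0,"wx":0,"wy":0,"wz":0},{"tx":0.04,"ty":0,"tz":0,"wx":0,"wy":0,"wz":0},{"tx":0.06,"ty":0,"tz":0,"wx":0,"wy":0,"wz":0},{"tx":0.06,"ty":0,"tz":0,"wx":0,"wy":0,"wz":0},{"tx":0.06,"ty":0,"tz":0,"wx":0,"wy":0,"wz":0}]'

```text
time_s: 23.5
tcp_pos: [589.8, 194.4, 61.4]
eef_rot: [0.774, 0.633, -0.001, 0.001]
wrist_force: [-2.7, -4.8, 2.0]
opening: 0.5
grasp_force: 2.8
```

>>> carry_out --increments '[{"tx":0.03,"ty":0,"tz":0,"wx":0,"wy":0,"wz":0},{"tx":0.06,"ty":0,"tz":0,"wx":0,"wy":0,"wz":0},{"tx":0.1,"ty":0,"tz":0,"wx":0,"wy":0,"wz":0},{"tx":0.1,"ty":0,"tz":0,"wx":0,"wy":0,"wz":0},{"tx":0.1,"ty":0,"tz":0,"wx":0,"wy":0,"wz":0}]'

```text
time_s: 24.0
tcp_pos: [589.8, 194.4, 61.4]
eef_rot: [0.774, 0.633, -0.002, 0.001]
wrist_force: [-3.2, -6.6, 2.3]
opening: 0.7
grasp_force: 3.4
```

```bash
python3 - <<'E'
from h import *
F=[]
for _ in range(4): read_camera('wrist'); F.append(ctrl.read_state()['wrist_force'])
u=np.array([np.cos(np.radians(78.6)),np.sin(np.radians(78.6))]); print(np.round([-(f[:2]@u) for f in F],1), np.mean(F,0).round(1)); delta((589.8,194.3,61.4),-11.4)
E
```

```text
[6.2 6.3 6.8 6. ] [-3.6 -5.7  2. ]
to (589.8, 194.3, 61.4) t [-0.02 -0.    0.  ] wz -0.03 now [589.8 194.5  61.4] yang -11.43 tilt [-0.0016 -0.0034 -1.    ] F [-3.9 -5.3  1.8] t 24.2 j [-0.61  0.82  0.45  1.69 -0.48  0.74 -0.13]
```

>>> carry_out --increments '[{"tx":0.05,"ty":0,"tz":0,"wx":0,"wy":0,"wz":0},{"tx":0.1,"ty":0,"tz":0,"wx":0,"wy":0,"wz":0},{"tx":0.15,"ty":0,"tz":0,"wx":0,"wy":0,"wz":0},{"tx":0.2,"ty":0,"tz":0,"wx":0,"wy":0,"wz":0},{"tx":0.2,"ty":0,"tz":0,"wx":0,"wy":0,"wz":0}]'

```text
time_s: 24.7
tcp_pos: [589.9, 194.6, 61.4]
eef_rot: [0.774, 0.633, -0.003, 0.001]
wrist_force: [-5.3, -7.7, 3.8]
opening: 0.4
grasp_force: 4.5
```

```bash
cat > f.py <<'E'
from h import *
F=[]
for _ in range(4): read_camera('wrist'); F.append(ctrl.read_state()['wrist_force'])
u=np.array([np.cos(np.radians(78.6)),np.sin(np.radians(78.6))]); print(np.round([-(f[:2]@u) for f in F],1), np.mean(F,0).round(1)); delta((589.8,194.3,61.4),-11.4)
E
python3 f.py
```

```text
[9.2 9.4 8.4 9.1] [-3.8 -8.4  2.8]
to (589.8, 194.3, 61.4) t [-0.04 -0.    0.  ] wz -0.08 now [589.9 194.6  61.4] yang -11.48 tilt [-0.0027 -0.0058 -1.    ] F [-4.6 -8.4  3.5] t 24.9 j [-0.62  0.83  0.45  1.69 -0.48  0.75 -0.13]
```

>>> carry_out --increments '[{"tx":0.07,"ty":0,"tz":0,"wx":0,"wy":0,"wz":0},{"tx":0.14,"ty":0,"tz":0,"wx":0,"wy":0,"wz":0},{"tx":0.21,"ty":0,"tz":0,"wx":0,"wy":0,"wz":0},{"tx":0.28,"ty":0,"tz":0,"wx":0,"wy":0,"wz":0},{"tx":0.35,"ty":0,"tz":0,"wx":0,"wy":0,"wz":0}]'

```text
time_s: 25.4
tcp_pos: [589.9, 194.9, 61.4]
eef_rot: [0.775, 0.632, -0.005, 0.002]
wrist_force: [-5.5, -13.0, 5.1]
opening: 0.5
grasp_force: 6.9
```

```bash
python3 f.py
```

```text
[12.4 13.  12.9 12.6] [ -4.9 -12.    5.2]
to (589.8, 194.3, 61.4) t [-0.06 -0.    0.01] wz -0.17 now [589.9 194.9  61.5] yang -11.57 tilt [-0.0046 -0.0099 -0.9999] F [ -4.8 -11.9   3.9] t 25.6 j [-0.62  0.83  0.45  1.68 -0.48  0.75 -0.14]
```

>>> carry_out --increments '[{"tx":0.06,"ty":0,"tz":0,"wx":0,"wy":0,"wz":0},{"tx":0.12,"ty":0,"tz":0,"wx":0,"wy":0,"wz":0},{"tx":0.16,"ty":0,"tz":0,"wx":0,"wy":0,"wz":0},{"tx":0.16,"ty":0,"tz":0,"wx":0,"wy":0,"wz":0},{"tx":0.16,"ty":0,"tz":0,"wx":0,"wy":0,"wz":0}]'

```text
time_s: 26.1
tcp_pos: [590.0, 195.0, 61.5]
eef_rot: [0.775, 0.632, -0.006, 0.003]
wrist_force: [-6.3, -13.2, 5.9]
opening: 0.8
grasp_force: 7.4
```

```bash
python3 f.py
```

```text
[15.5 14.5 14.8 15. ] [ -6.1 -14.    6.1]
to (589.8, 194.3, 61.4) t [-0.07 -0.    0.01] wz -0.22 now [590.  195.   61.5] yang -11.62 tilt [-0.0055 -0.0117 -0.9999] F [ -6.1 -14.1   6.1] t 26.3 j [-0.62  0.83  0.46  1.68 -0.48  0.75 -0.14]
```

It holds a steady 15 N along the way, within 10–18 N. I back off and rise clear, then check.

>>> carry_out --increments '[{"tx":-0.3,"ty":0,"tz":0,"wx":0,"wy":0,"wz":0},{"tx":-0.6,"ty":0,"tz":0,"wx":0,"wy":0,"wz":0},{"tx":-0.9,"ty":0,"tz":0,"wx":0,"wy":0,"wz":0},{"tx":-1.3,"ty":0,"tz":0,"wx":0,"wy":0,"wz":0},{"tx":-2,"ty":0,"tz":0,"wx":0,"wy":0,"wz":0}]'

```text
time_s: 26.8
tcp_pos: [589.0, 186.9, 61.7]
eef_rot: [0.773, 0.635, 0.002, -0.0]
wrist_force: [0.4, -0.1, 0.1]
opening: 0.5
grasp_force: 0.0
```

>>> carry_out --increments '[{"tx":-1.5,"ty":0,"tz":0,"wx":0,"wy":0,"wz":0},{"tx":-3,"ty":0,"tz":-1,"wx":0,"wy":0,"wz":0},{"tx":-4.5,"ty":0,"tz":-4,"wx":0,"wy":0,"wz":0},{"tx":-5,"ty":0,"tz":-7,"wx":0,"wy":0,"wz":0},{"tx":-5,"ty":0,"tz":-8,"wx":0,"wy":0,"wz":0}]'

```text
time_s: 27.3
tcp_pos: [580.0, 132.5, 145.4]
eef_rot: [0.775, 0.632, 0.003, 0.002]
wrist_force: [0.1, -1.2, 0.1]
opening: 0.4
grasp_force: 0.0
```

>>> carry_out --increments '[{"tx":0,"ty":0,"tz":0,"wx":0,"wy":0,"wz":0},{"tx":0,"ty":0,"tz":0,"wx":0,"wy":0,"wz":0},{"tx":0,"ty":0,"tz":0,"wx":0,"wy":0,"wz":0}]'

```text
time_s: 27.6
tcp_pos: [576.9, 136.0, 139.9]
eef_rot: [0.773, 0.634, -0.001, -0.001]
wrist_force: [-0.4, 0.9, 0.1]
opening: 0.3
grasp_force: 0.0
```

```bash
python3 - <<'E'
from h import *
c=read_camera('wrist'); cv2.imwrite('pics/w_end.png',c['color'][:,:,::-1])
for t in ('lamp','lamp_back','way_seat'):
    for d in nets.mark_of('wrist',t)[:1]:
        print(t,round(d['confidence'],2),world('wrist',c,d['location']).round(1))
u=np.array([np.cos(np.radians(78.6)),np.sin(np.radians(78.6))]); print('back by dead reckoning',np.array([590,195])+7.5*u)
delta((590,195,61),-11.4)
E
```

```text
lamp 0.79 [592.6 232.1  18.3]
lamp_back 0.83 [592.9 206.5  39.9]
back by dead reckoning [591.48243005 202.35203381]
to (590, 195, 61) t [6.07 0.07 7.94] wz 0.09 now [577.5 135.6 140.5] yang -11.31 tilt [-1.7e-03 -6.0e-04 -1.0e+00] F [ 0.  -0.7  0.3] t 27.8 j [-0.57  0.69  0.5   1.72 -0.42  0.85 -0.08]
```

View pics/w_end.png

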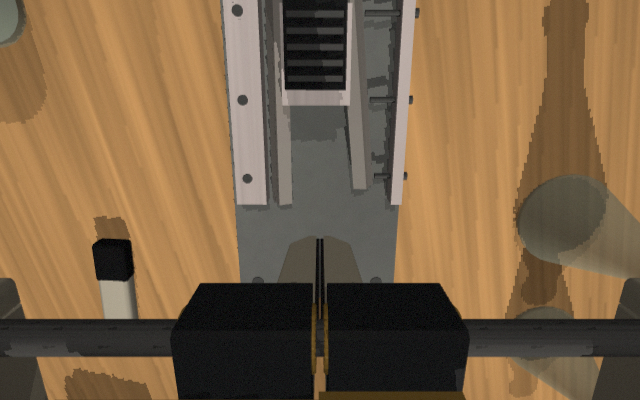

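The lamp stays under the walls, straight, with its back edge at row 104. By the calibration that is world y ≈ 203, where I left it (202), so it has not sprung back. The gripper is clear, and I hand in.

```bash
python3 -c "
from station import ctrl
print(ctrl.finish_job())"
```

```text
the job is handed in; nothing more can be done
None
```

The black lamp is wedged in the way, lens end first: I gave the last push on the plate's back edge at a steady 15 N with the lamp let go. It had not sprung back when checked, nothing else was touched, and the job is handed in at about 28 s.

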